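Lever open the swab sample case with the spatula

TASK

Pick up the flat-bladed spatula, slide its blade under the overhanging front edge of the wide sample case's lid and lever the lid up until it stands at least halfway to upright (45 degrees or more) and stays there by itself. Then lay the spatula down flat on the desk and let go. Do not touch the wide case or its lid with the gripper, and leave the narrow case alone.

Things in the scene. Friction and masses are not known exactly. Their poses are not given: they have to be found in the camera images.
- spatula: Loose 60 g spatula flat on the desk, blade pointing away from the robot within 45 degrees. Black handle 100 long, 16 wide, 22 mm high; thin steel blade 26 wide, 2.5 mm thick, level with the handle's underside. Origin: on the underside at the balance point, where to grip across the 16 mm; x towards the blade, z up. Handle x -70 to 30 mm, steel neck to 46, blade tip at 105. 90 mm free around the origin.
- sample_case: The wide case, fixed: grey box 100 deep (x), 130 wide (y), 55 mm high, with a white hinged lid. Origin: centre of its underside; x from the front (roughly facing the robot) to the hinge at the back, z up. Lid: flat plate 5 mm thick, underside 55.5 mm up when shut, front edge at x -68 mm, overhanging the box front (x -50) by 18 mm with free space below. Hinge line along y at x 50, z 55.5 mm.
- case_lid (a joint): Opening angle of the wide case's lid, rad: 0 shut, growing as the front edge rises, stop at 1.9. It may start up to 0.05 ajar. The lid weighs 70 g and its stiff hinge holds it at any angle; raising it takes about 1 N at the front edge.
- narrow_case: The other case, a fixed bystander: same make, depth, height and lid, but only 80 mm wide (y). Origin: centre of its underside; x from front to hinge, z up. The two cases and the spatula lie side by side in any order, about 0.23 m apart. Swab boxes 120 mm high stand farther out, beyond 0.4 m to either side; a marker and a bottle are beyond the cases.

How it is judged:
By the outcome, as a careful person would: the job done as asked, in the order asked, and still so for the second after the job is handed in, with the robot touching nothing.
It also fails if it takes over 64 s, if anything falls off the work surface, if the arm or the gripper's body presses on something with over 40 N, if the wrist force passes 120 N, or if a joint passes its speed limit or range.

ROBOT

A 6-joint arm with a two-finger parallel gripper is mounted at the origin on the work surface. World frame = base frame: x ahead of the robot, y to its left, z up, the work surface at z = 0. Lengths are in m, angles in rad, forces in N, time in s.
With the tool pointing down it reaches from about 0.25 to 0.775 m from the base axis. Payload 4 kg.
Tool frame: the origin (TCP) lies at the centre of the arm's flange, where the gripper is bolted on; the fingertips stand 199 mm ahead of it and the grasp point (between the pads) lies 180 mm ahead of it (robot.tcp_to_tips is the z of the fingertips in the tool frame, in m); z points along the fingers, y is the line along which they close (so a half turn about z gives the same grasp; the last joint's range is limited). The gripper opens to 94 mm and grips with 3 to 60 N. Pads are 16 mm wide; open, the fingers measure 119 mm over their backs; the gripper's body (75 mm by 177 mm) begins 78 mm behind the grasp point.
Start: joints at [0.999, 0.087, 1.371, -0, 1.684, -0.103], TCP at [0.249, 0.491, 0.405] pointing down, gripper open.
Joint ranges: [-3.1, 3.1], [-0.76, 2.03], [0.27, 2.55], [-1.08, 4.22], [0.17, 2.65], [-2.57, 2.57]. Speed limits (rad/s): [2.79, 2.79, 3.14, 3.14, 3.14, 3.14].

INTERFACE

Orientations are given as [roll, pitch, yaw] about the fixed x, y, z axes, in that order (R = Rz(yaw) Ry(pitch) Rx(roll)).
In Python, from bench import robot gives the robot as it stands.
- The arm moves only by the tool play_rows, never from a script. Its arguments are lists of equal length, an entry for each row: "translation": the shift along the tool's x, y, z scaled (see below), a list of three; "twist": the turn, a rotation vector about the tool's x, y, z scaled (see below), a list of three; "gripper": the opening, from -1 (shut) to 1 (fully open). A call has 1 to 8 rows; each row shifts and turns the commanded pose from where the row before left it, along the tool's axes as they then stand; what a row does not reach is not made up. The controller multiplies each number of a shift by 0.04 m and each number of a turn by 0.1 rad. A row lasts 1/10 s, in which the tool goes at most 50 mm and 8.59 degrees, less where a joint would pass 70% of its speed; a pose out of reach is approached as far as the arm can. A call with a number of a shift or a turn outside -1 to 1 is refused whole. A call with a gripper value outside its range is refused whole. The fingers move at their own pace and stop on an object; the grip force is fixed at half the most. Time passes only in rows, so rows that do not move let the fingers close. It gives the time, the measured TCP pose, the force, the opening and the grip force at its end, in the units of the state.
- robot.get_obs(): the state, without advancing time (a new reading comes with each control period).
- robot.snapshot(name): name is "scene" or "top" or "wrist"; returns the picture (384x512x3 uint8, red, green, blue); there is no depth.
- robot.camera_model(name): a dict with "camera_matrix" (3x3 intrinsics, pixels), "rvec" (rotation vector, rad) and "tvec" (3), from world to camera coordinates, as OpenCV has them. Camera axes: x right, y down, z forward; pixel columns grow to the right and rows downward; lengths in m; the calibration is good to about 2 mm. The wrist camera is an equidistant fisheye: a pixel r from the principal point sees the ray r / f radians off the axis. A picture is of the moment at which its call begins: read the wrist's pose just before it. camera_model takes no time and is no camera call; for the wrist camera it gives the pose at the moment of the call.
- robot.close_job(): hands the job in; it is judged then, once.
Trained networks look in the newest picture that a camera, given by its name, has taken for a name from the list of things; names that differ only in an ending like _2 or _b are one class to them, and where a whole thing is asked for, a point or a joint stands for the part that bears it (a point fixed in the world has none). Each returns a list of dicts, best first, with "score" (0 to 1); they miss things now and then, are a little off and sometimes report something else, mostly with a low value. They report only what shows in the picture. A call takes as long as a camera call.
- robot.recognise(name, camera): "centre" ([x, y, z] in m, in world coordinates, good to about 4 mm: the middle of the surface that is visible of it).
- robot.spot_point(name, camera): "centre" ([x, y, z] in m, in world coordinates, good to about 4 mm: a listed point, or the origin of a listed thing).
The state is a dict: "time": time; "joint_positions": joint angles; "qvel": joint speeds; "joint_torque": joint torques, N m; "tool_pos": TCP position; "ee_rot": TCP orientation; "wrist_force": force on the tool from outside, world axes, zero at the start; "wrist_torque": the same for the moment, N m; "width": finger opening in m; "finger_force": force on a finger pad.
Only numpy, scipy, OpenCV 4.12 (cv2) and the standard library are available. Lean on these libraries where they do the work, as an engineer would, in place of code of your own. Each camera call takes 0.05 s, during which the arm holds its last target. There are 200 camera calls.

## Working session

There is one attempt and no reset: what is moved stays moved. The work goes in short steps, Python scripts to look and compute and a tool call to move; the robot and the scene stay as the last step left them, time stands still between calls to the robot, and variables do not carry over. Pictures are saved under pics/ and viewed, at most 10 in all, crops included, and the job is handed in when it is done.

Besides the shell and the picture viewer there is one more tool, called as name(argument=value, ...) on one line, values as JSON. play_rows: Moves the arm, as the interface text tells. Its arguments: {"type":"object","properties":{"translation":{"type":"array","items":{"type":"array","items":{"type":"number","minimum":-1,"maximum":1}}},"twist":{"type":"array","items":{"type":"array","items":{"type":"number","minimum":-1,"maximum":1}}},"gripper":{"type":"array","items":{"type":"number"}}},"required":["translation","twist","gripper"]}

```bash
ls; mkdir -p pics
cat > h.py <<'E'
import numpy as np, cv2
from bench import robot
from scipy.spatial.transform import Rotation as R
def snap(c,f=None):
    im=robot.snapshot(c)
    if f: cv2.imwrite(f'pics/{f}.png',im[:,:,::-1])
    return im
def px(cam,P):
    m=robot.camera_model(cam);P=np.array(P,float).reshape(-1,3)
    Rm=cv2.Rodrigues(np.array(m['rvec'],float))[0];c=P@Rm.T+np.array(m['tvec']).ravel();K=np.array(m['camera_matrix'])
    return c[:,:2]/c[:,2:]*[K[0,0],K[1,1]]+K[:2,2]
def ray(cam,uv,fish=False,m=None):
    m=m or robot.camera_model(cam);K=np.array(m['camera_matrix']);Rm=cv2.Rodrigues(np.array(m['rvec'],float))[0]
    d=(np.array(uv,float)-K[:2,2])/[K[0,0],K[1,1]]
    if fish:
        r=np.linalg.norm(d);v=np.r_[d/r*np.sin(r),np.cos(r)] if r>0 else np.array([0,0,1.])
    else: v=np.r_[d,1]
    return -Rm.T@np.array(m['tvec']).ravel(), Rm.T@v
def onz(cam,uv,z,**k):
    o,v=ray(cam,uv,**k);return o+v*(z-o[2])/v[2]
E
python3 - <<'E'
from h import *
o=robot.get_obs();print(o)
a=snap('scene','s0');b=snap('top','t0');
cv2.imwrite('pics/both.png',cv2.resize(np.hstack([a,b])[:,:,::-1],(800,300)))
for c in('scene','top'):
    for n in('spatula','sample_case','narrow_case'):
        print(c,n,[(np.round(d['centre'],3),round(d['score'],2)) for d in robot.spot_point(n,c)])
    m=robot.camera_model(c);print(m['camera_matrix'])
E
```

```text
pics
{'time': 0.0, 'joint_positions': array([ 9.98939301e-01,  8.79502122e-02,  1.37222458e+00, -3.30184665e-05,
        1.68359378e+00, -1.03084734e-01]), 'qvel': array([-4.85156767e-05, -7.13742611e-05,  1.04298087e-04, -1.29553116e-03,
       -1.58429594e-05, -3.60551685e-04]), 'joint_torque': array([-9.79897304e-04, -3.40186644e+01, -3.02425110e+01,  7.15620769e-02,
        3.30560503e-02, -1.63175068e-04]), 'tool_pos': array([0.24842721, 0.49057558, 0.40352137]), 'ee_rot': array([-3.13942491e+00, -1.91264478e-04,  2.67281647e+00]), 'wrist_force': array([-0.24012504,  0.811632  , -0.2846772 ]), 'wrist_torque': array([0.0142367 , 0.00081085, 0.01290959]), 'finger_force': 0.0, 'width': 0.09386386641563375}
scene spatula [(array([ 0.639, -0.005,  0.001]), 0.64)]
scene sample_case [(array([ 0.665,  0.228, -0.004]), 0.94)]
scene narrow_case [(array([ 0.65 , -0.253,  0.   ]), 0.67)]
[[385.37139441   0.         261.89047169]
 [  0.         385.37139441 195.94332758]
 [  0.           0.           1.        ]]
top spatula [(array([ 0.635, -0.002,  0.001]), 0.73)]
top sample_case [(array([ 0.666,  0.225, -0.001]), 0.81)]
top narrow_case [(array([ 0.649, -0.257, -0.002]), 0.9)]
[[442.22461253   0.         258.42499509]
 [  0.         442.22461253 194.69717456]
 [  0.           0.           1.        ]]
```

View pics/t0.png

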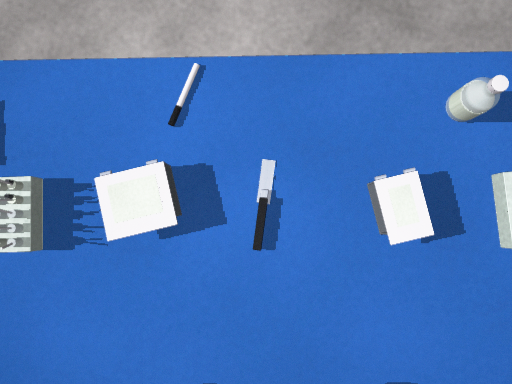

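View pics/s0.png

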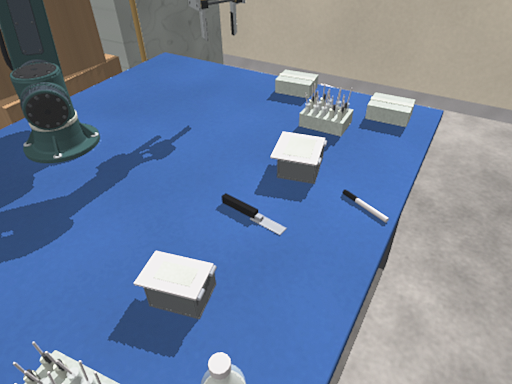

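The top view shows the spatula in the middle, with the handle end at about (259,249) and the blade tip at (268,160). The wide case is on the left, with lid corners at (95,180), (164,163), (178,226) and (108,241) and its hinge away from the robot. The narrow case is on the right. The scene view agrees.

```bash
cat > m.py <<'E'
from h import *
t=cv2.imread('pics/t0.png');s=cv2.imread('pics/s0.png')
def rect(im,mask,box):
    m=np.zeros(mask.shape,np.uint8);x0,y0,x1,y1=box;m[y0:y1,x0:x1]=mask[y0:y1,x0:x1]
    c=max(cv2.findContours(m,cv2.RETR_EXTERNAL,cv2.CHAIN_APPROX_NONE)[0],key=cv2.contourArea)
    return cv2.boxPoints(cv2.minAreaRect(c)),c
dark=(t.max(2)<60).astype(np.uint8); white=(t.min(2)>190).astype(np.uint8)
for nm,mask,box,z in(('handle',dark,(245,185,275,260),.022),('lid',white,(80,150,190,250),.0605),('blade',(t[:,:,2]>110).astype(np.uint8),(250,150,285,205),.0025)):
    b,c=rect(t,mask,box);P=np.array([onz('top',p,z) for p in b])
    print(nm,b.round(1).tolist());print(P.round(4).tolist(),'c',P.mean(0).round(4),'sides',np.linalg.norm(P[0]-P[1]).round(4),np.linalg.norm(P[2]-P[1]).round(4))
    for i in(0,1):
        d=P[i+1]-P[i];print('dir',np.degrees(np.arctan2(d[1],d[0])).round(2))
    print('in scene',px('scene',P).round(0).tolist())
# two-view height: lid corner & handle end
def tri(a,b):
    o1,v1=ray('top',a);o2,v2=ray('scene',b);A=np.c_[v1,-v2];k=np.linalg.lstsq(A,o2-o1,rcond=None)[0]
    p,q=o1+k[0]*v1,o2+k[1]*v2;return ((p+q)/2).round(4),np.linalg.norm(p-q).round(4)
print('lid front/hinge left corners',tri((178,226),(158,252)),tri((108,241),(135,287)))
print('blade tip mid',tri((268,160),(280,233)),'handle end',tri((258.5,249),(225,198)))
E
python3 m.py
```

```text
handle [[252.60000610351562, 248.6999969482422], [259.5, 197.39999389648438], [267.3999938964844, 198.5], [260.6000061035156, 249.6999969482422]]
[[0.5709, 0.0151, 0.022], [0.6669, 0.0012, 0.022], [0.6648, -0.0137, 0.022], [0.5688, 0.0003, 0.022]] c [0.6179 0.0007 0.022 ] sides 0.097 0.0151
dir -8.19
dir -98.27
in scene [[226.0, 193.0], [258.0, 209.0], [254.0, 212.0], [222.0, 196.0]]
lid [[92.19999694824219, 174.5], [162.1999969482422, 158.6999969482422], [177.10000610351562, 224.5], [107.0999984741211, 240.3000030517578]]
[[0.7099, 0.3043, 0.0605], [0.7372, 0.1764, 0.0605], [0.6177, 0.1491, 0.0605], [0.5906, 0.2757, 0.0605]] c [0.6639 0.2264 0.0605] sides 0.1308 0.1226
dir -77.94
dir -167.14
in scene [[328.0, 138.0], [319.0, 164.0], [270.0, 157.0], [283.0, 132.0]]
blade [[255.89999389648438, 201.8000030517578], [261.79998779296875, 158.3000030517578], [275.20001220703125, 160.1999969482422], [269.29998779296875, 203.6999969482422]]
[[0.6595, 0.0086, 0.0025], [0.7439, -0.0038, 0.0025], [0.7399, -0.0297, 0.0025], [0.6557, -0.0172, 0.0025]] c [ 0.6998 -0.0105  0.0025] sides 0.0852 0.0263
dir -8.34
dir -98.59
in scene [[257.0, 212.0], [287.0, 228.0], [280.0, 234.0], [250.0, 218.0]]
lid front/hinge left corners (array([ 0.5342,  0.0201, -0.0798]), np.float64(0.3451)) (array([ 0.556 , -0.0061,  0.0368]), np.float64(0.5478))
blade tip mid (array([ 0.7378, -0.018 , -0.0039]), np.float64(0.0083)) handle end (array([0.5711, 0.0053, 0.0121]), np.float64(0.0035))
```

play_rows(translation=[[-0.89,-0.41,0],[-0.89,-0.41,0],[-0.89,-0.41,0],[-0.89,-0.41,0],[-0.89,-0.41,0],[-0.89,-0.41,0],[-0.89,-0.41,0],[-0.89,-0.41,0]], twist=[[0,0,0],[0,0,0],[0,0,0],[0,0,0],[0,0,0],[0,0,0],[0,0,0],[0,0,0]], gripper=[1,1,1,1,1,1,1,1])

```text
time: 1.2
tool_pos: [0.444, 0.2435, 0.4049]
ee_rot: [3.141, 0.0, 2.673]
wrist_force: [0.8, 0.9, -0.2]
width: 0.094
finger_force: 0.0
```

play_rows(translation=[[-0.89,-0.41,0],[-0.89,-0.41,0],[-0.89,-0.41,0],[-0.89,-0.41,0],[-0.89,-0.41,0],[-0.89,-0.41,0],[-0.4,-0.2,0],[0,0,0]], twist=[[0,0,0],[0,0,0],[0,0,0],[0,0,0],[0,0,0],[0,0,0],[0,0,0],[0,0,0]], gripper=[1,1,1,1,1,1,1,1])

```text
time: 2.0
tool_pos: [0.601, 0.0446, 0.4039]
ee_rot: [-3.141, -0.001, 2.67]
wrist_force: [-0.1, -0.0, 0.0]
width: 0.0942
finger_force: 0.0
```

play_rows(translation=[[0,0,0],[0,0,0],[0,0,0],[0,0,0],[0,0,0],[0,0,0]], twist=[[0,0,-0.65],[0,0,-0.65],[0,0,-0.65],[0,0,-0.65],[0,0,-0.65],[0,0,0]], gripper=[1,1,1,1,1,1])

```text
time: 2.6
tool_pos: [0.5991, 0.0481, 0.4051]
ee_rot: [3.141, -0.0, 3.0]
wrist_force: [-0.8, -0.9, -0.1]
width: 0.0944
finger_force: 0.0
```

```bash
cat >> h.py <<'E'
def delta(target,yaw=None):
    o=robot.get_obs();Rm=R.from_euler('xyz',o['ee_rot']).as_matrix()
    print('pos',o['tool_pos'].round(4),'rpy',o['ee_rot'].round(4),'q',o['joint_positions'].round(2),'t',o['time'],'F',o['wrist_force'].round(2),'w',round(o['width'],4),'ff',round(o['finger_force'],1))
    print('units',(Rm.T@(np.array(target)-o['tool_pos'])/.04).round(3), 'twist z', None if yaw is None else round(-((yaw-o['ee_rot'][2]+np.pi)%(2*np.pi)-np.pi)/.1,2))
E
python3 - <<'E'
from h import *
m=robot.camera_model('wrist');im=snap('wrist','w1')
delta([.6377,-.0022,.203],np.pi-.143)
print([(d['centre'],d['score']) for d in robot.spot_point('spatula','wrist')])
E
```

```text
pos [0.5993 0.0478 0.4051] rpy [ 3.1408 -0.      2.9984] q [-0.01  0.2   1.24  0.    1.7  -1.44] t 2.65 F [0.84 0.02 0.26] w 0.0939 ff 0.0
units [-1.129 -1.104  5.051] twist z -0.0
[([0.642, -0.0045, 0.0022], 0.61)]
```

View pics/w1.png

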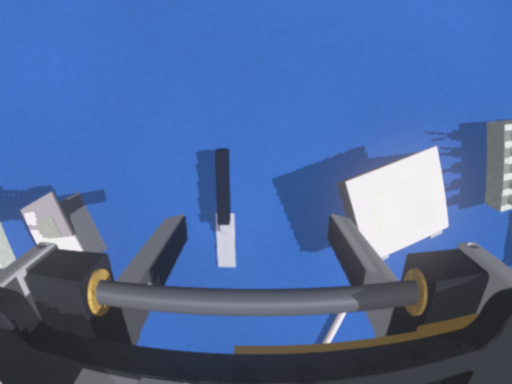

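The wrist view shows the handle from (222,149) to (222,223), parallel to the fingers' plane, and the blade tip at (227,267). The wide lid's front edge runs from (342,182) to (437,148). I'll use these for height and position checks from this second view, then move above the grasp.

Run:
```python
from h import *
m=robot.camera_model('wrist')
def tri(a,w,ca='top'):
    o1,v1=ray(ca,a);o2,v2=ray('wrist',w,fish=True,m=m);A=np.c_[v1,-v2];k=np.linalg.lstsq(A,o2-o1,rcond=None)[0]
    p,q=o1+k[0]*v1,o2+k[1]*v2;return ((p+q)/2).round(4),np.linalg.norm(p-q).round(4)
print('lid front R',tri((178,226),(342,182)),tri((271,157),(342,182),'scene'))
print('lid front L',tri((108,241),(437,148)),tri((284,132),(437,148),'scene'))
print('blade tip',tri((268,159.5),(227,267)),'handle end',tri((256.8,249),(222,149)))
for uv,z in(((222,149),.022),((222,223),.022),((227,267),.0025),((342,182),.0605),((437,148),.0605)): print(onz('wrist',uv,z,fish=True,m=m).round(4))
```

```text
lid front R (array([0.6154, 0.1445, 0.0657]), np.float64(0.004)) (array([0.6192, 0.1458, 0.0608]), np.float64(0.0054))
lid front L (array([0.5898, 0.2717, 0.0664]), np.float64(0.0006)) (array([0.5918, 0.2769, 0.0588]), np.float64(0.0007))
blade tip (array([ 0.7411, -0.0169,  0.0008]), np.float64(0.0026)) handle end (array([0.5683, 0.0069, 0.003 ]), np.float64(0.0024))
[0.5653 0.0086 0.022 ]
[ 0.6615 -0.0083  0.022 ]
[ 0.7396 -0.0177  0.0025]
[0.6172 0.1439 0.0605]
[0.5912 0.2754 0.0605]
```

play_rows(translation=[[-0.6,-0.6,0.5],[-0.53,-0.5,0.6],[0,0,0.7],[0,0,0.7],[0,0,0]], twist=[[0,0,0],[0,0,0],[0,0,0],[0,0,0],[0,0,0]], gripper=[0.2,0.2,0.2,0.2,0.2])

```text
time: 3.2
tool_pos: [0.6372, -0.0033, 0.2992]
ee_rot: [-3.141, -0.01, 2.997]
wrist_force: [-0.8, 1.0, -0.4]
width: 0.0583
finger_force: 0.0
```

Run:
```python
from h import *
delta([.6385,-.0025,.203],np.pi-.143)
m=robot.camera_model('wrist');im=snap('wrist','w2')
```

```text
pos [ 0.6372 -0.0033  0.2992] rpy [-3.1415 -0.0105  2.997 ] q [-0.09  0.32  1.3   0.    1.53 -1.52] t 3.2 F [-0.83  1.04 -0.42] w 0.0583 ff 0.0
units [-0.056  0.026  2.403] twist z -0.02
```

View pics/w2.png

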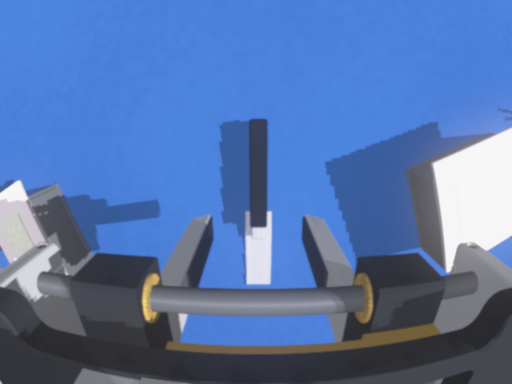

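The wrist view shows the handle from (258,120) to (258,226), centred between the fingers (about x 212 and 303). I'll descend, grip and lift.

play_rows(translation=[[-0.06,0,0.7],[0,0,0.7],[0,0,0.6],[0,0,0.3],[0,0,0.1],[0,0,0]], twist=[[0,0,0],[0,0,0],[0,0,0],[0,0,0],[0,0,0],[0,0,0]], gripper=[0.2,0.2,0.2,0.2,0.2,0.2])

```text
time: 3.85
tool_pos: [0.6413, -0.0039, 0.21]
ee_rot: [3.141, 0.002, 2.998]
wrist_force: [0.1, -0.2, -0.4]
width: 0.0566
finger_force: 0.0
```

play_rows(translation=[[0,0,0],[0,0,0],[0,0,0],[0,0,0],[0,0,0],[0,0,0],[0,0,0]], twist=[[0,0,0],[0,0,0],[0,0,0],[0,0,0],[0,0,0],[0,0,0],[0,0,0]], gripper=[-1,-1,-1,-1,-1,-1,-1])

```text
time: 4.55
tool_pos: [0.6409, -0.0041, 0.2088]
ee_rot: [3.141, 0.0, 2.998]
wrist_force: [-0.3, 0.1, 0.3]
width: 0.0158
finger_force: 30.0
```

Run:
```python
from h import *
delta([.6385,-.0025,.203],np.pi-.143)
```

```text
pos [ 0.6409 -0.0041  0.2088] rpy [3.1414e+00 2.0000e-04 2.9978e+00] q [-0.09  0.39  1.4   0.    1.35 -1.52] t 4.55 F [-0.32  0.13  0.28] w 0.0158 ff 30.0
units [0.065 0.03  0.146] twist z -0.01
```

The grip is 6 mm shallow, so I'll regrasp deeper for torque hold.

play_rows(translation=[[0,0,0],[0,0,0],[0.05,0,0.08],[0,0,0.07],[0,0,0],[0,0,0]], twist=[[0,0,0],[0,0,0],[0,0,0],[0,0,0],[0,0,0],[0,0,0]], gripper=[-0.3,-0.3,-0.3,-0.3,-0.3,-0.3])

```text
time: 5.15
tool_pos: [0.6388, -0.0038, 0.2024]
ee_rot: [3.142, -0.0, 2.998]
wrist_force: [0.1, -0.3, -0.9]
width: 0.0332
finger_force: 0.0
```

play_rows(translation=[[0,0,0],[0,0,0],[0,0,0],[0,0,0],[0,0,0],[0,0,0]], twist=[[0,0,0],[0,0,0],[0,0,0],[0,0,0],[0,0,0],[0,0,0]], gripper=[-1,-1,-1,-1,-1,-1])

```text
time: 5.75
tool_pos: [0.639, -0.0038, 0.2028]
ee_rot: [3.141, 0.0, 2.998]
wrist_force: [0.5, -0.8, 0.6]
width: 0.016
finger_force: 30.0
```

Run:
```python
from h import *
c=np.array([.6655,.2262]);y=np.radians(12.5);ux=np.array([np.cos(y),np.sin(y)])
hinge=np.array([.6035,.2115])+.118*ux;print('hinge',hinge,'vs',c+.05*ux)
# pre-insert: tip 30mm in front of lid edge; spatula tip 0.103 ahead of TCP axis
p=hinge-(.118+.03+.103)*ux;print(p)
delta([*p,.203+.10],np.pi+y)
```

```text
hinge [0.71870293 0.23703987] vs [0.7143148  0.23702198]
[0.47365263 0.18271353]
pos [ 0.639  -0.0038  0.2028] rpy [3.1415e+00 3.0000e-04 2.9977e+00] q [-0.09  0.4   1.41  0.    1.34 -1.52] t 5.75 F [ 0.53 -0.84  0.65] w 0.016 ff 30.0
units [ 4.757  4.023 -2.506] twist z -3.62
```

play_rows(translation=[[0,0,-0.5],[0,0,-0.9],[0,0,-0.9],[0.5,0,-0.3],[0.8,0.4,0],[0.8,0.6,0],[0.8,0.8,0],[0.8,0.8,0]], twist=[[0,0,0],[0,0,0],[0,0,0],[0,0,0],[0,0,0],[0,0,0],[0,0,0],[0,0,0]], gripper=[-1,-1,-1,-1,-1,-1,-1,-1])

```text
time: 6.55
tool_pos: [0.506, 0.121, 0.3066]
ee_rot: [3.141, 0.0, 2.996]
wrist_force: [0.5, -0.2, -0.8]
width: 0.0157
finger_force: 30.0
```

play_rows(translation=[[0.7,0.8,0],[0.3,0.5,0],[0,0,0],[0,0,0],[0,0,0],[0,0,0],[0,0,0],[0,0,0]], twist=[[0,0,0],[0,0,0],[0,0,-0.7],[0,0,-0.7],[0,0,-0.7],[0,0,-0.8],[0,0,-0.7],[0,0,0]], gripper=[-1,-1,-1,-1,-1,-1,-1,-1])

```text
time: 7.35
tool_pos: [0.475, 0.1775, 0.3065]
ee_rot: [3.142, -0.0, -2.925]
wrist_force: [-0.1, 0.0, -1.1]
width: 0.016
finger_force: 30.0
```

Run:
```python
from h import *
# blade underside to z~.038
delta([.47365,.18271,.203+.038],np.pi+np.radians(12.5))
m=robot.camera_model('wrist');im=snap('wrist','w3');im2=snap('scene')
cv2.imwrite('pics/c3.png',np.hstack([cv2.resize(im[:,100:412],(390,480)),cv2.resize(im2[90:230,180:360],(405,480))[:, :]])[:,:,::-1])
for n in('spatula','sample_case'):
  for c in('wrist','scene'): print(n,c,[(np.round(d['centre'],3),round(d['score'],2)) for d in robot.spot_point(n,c)])
```

```text
pos [0.475  0.1775 0.3065] rpy [ 3.1416e+00 -3.0000e-04 -2.9254e+00] q [ 0.25  0.03  1.62  0.    1.48 -1.54] t 7.35 F [-0.05  0.04 -1.06] w 0.016 ff 30.0
units [0.005 0.133 1.639] twist z -0.02
spatula wrist [(array([0.478, 0.179, 0.105]), 0.68)]
spatula scene [(array([0.475, 0.174, 0.107]), 0.62)]
sample_case wrist [(array([ 0.668,  0.227, -0.001]), 0.7)]
sample_case scene [(array([ 0.667,  0.229, -0.   ]), 0.7)]
```

View pics/c3.png

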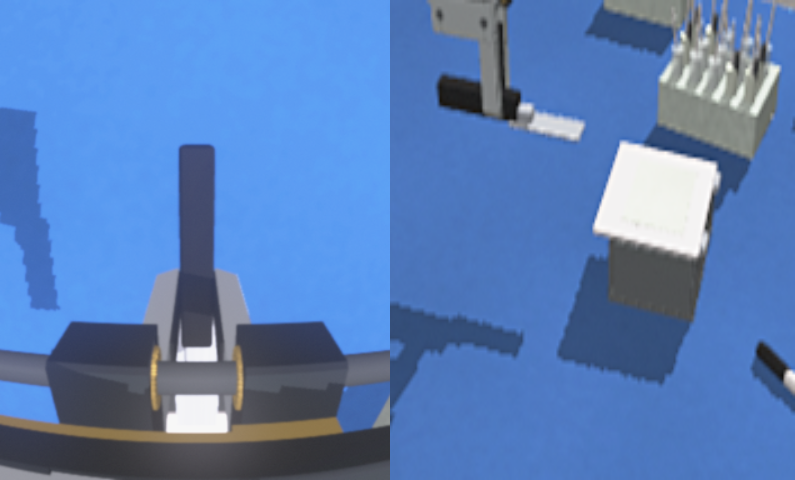

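The view shows the spatula held level, aligned with the lid's front edge, with the tip about 30 mm short of it. I'll descend to blade height 38 mm and insert.

play_rows(translation=[[0,0.13,0.4],[0,0,0.6],[0,0,0.5],[0,0,0.14],[0,0,0]], twist=[[0,0,0],[0,0,0],[0,0,0],[0,0,0],[0,0,0]], gripper=[-1,-1,-1,-1,-1])

```text
time: 8.15
tool_pos: [0.4738, 0.1825, 0.2402]
ee_rot: [-3.142, -0.002, -2.926]
wrist_force: [0.1, 0.8, 0.2]
width: 0.0155
finger_force: 30.0
```

Run:
```python
from h import *
y=np.radians(12.5);ux=np.array([np.cos(y),np.sin(y)]);h=np.array([.718,.2372])
p=h-(.105+.103)*ux;delta([*p,.241],np.pi+y)
```

```text
pos [0.4738 0.1825 0.2402] rpy [-3.1416e+00 -2.3000e-03 -2.9257e+00] q [ 0.26  0.09  1.7   0.    1.35 -1.53] t 8.15 F [0.13 0.77 0.18] w 0.0155 ff 30.0
units [-1.057  0.016 -0.022] twist z -0.02
```

play_rows(translation=[[-0.3,0.02,0],[-0.4,0,0],[-0.25,0,0],[-0.11,0,0],[0,0,0],[0,0,0]], twist=[[0,0,0],[0,0,0],[0,0,0],[0,0,0],[0,0,0],[0,0,0]], gripper=[-1,-1,-1,-1,-1,-1])

```text
time: 8.75
tool_pos: [0.5152, 0.1925, 0.2412]
ee_rot: [3.142, -0.0, -2.925]
wrist_force: [0.3, -0.8, -0.6]
width: 0.0158
finger_force: 30.0
```

Run:
```python
from h import *
y=np.radians(12.5);ux=np.array([np.cos(y),np.sin(y)]);h=np.array([.718,.2372])
p=h-(.105+.103)*ux;delta([*p,.241],np.pi+y)
s=snap('scene');t=snap('top')
cv2.imwrite('pics/c4.png',np.hstack([cv2.resize(s[90:210,230:360],(430,400)),cv2.resize(t[150:290,70:200],(370,400))])[:,:,::-1])
# waypoints: blade-top tip on circle radius .105 about hinge z .0555; TCP z = tip z top -.0025+.203
pr=np.array([0,0.]);
for a in range(0,81,10):
    r=np.radians(a);q=np.array([.105*(1-np.cos(r)),.105*np.sin(r)])
    print(a,((q-pr)/.04).round(3),'TCPz',(.0555-.0025+q[1]+.203).round(4));pr=q
```

```text
pos [0.5152 0.1925 0.2412] rpy [ 3.1415e+00 -2.0000e-04 -2.9254e+00] q [ 0.25  0.18  1.6   0.    1.36 -1.53] t 8.75 F [ 0.35 -0.76 -0.62] w 0.0158 ff 30.0
units [ 0.009 -0.006  0.005] twist z -0.02
0 [0. 0.] TCPz 0.256
10 [0.04  0.456] TCPz 0.2742
20 [0.118 0.442] TCPz 0.2919
30 [0.193 0.415] TCPz 0.3085
40 [0.262 0.375] TCPz 0.3235
50 [0.324 0.324] TCPz 0.3364
60 [0.375 0.262] TCPz 0.3469
70 [0.415 0.193] TCPz 0.3547
80 [0.442 0.118] TCPz 0.3594
```

View pics/c4.png

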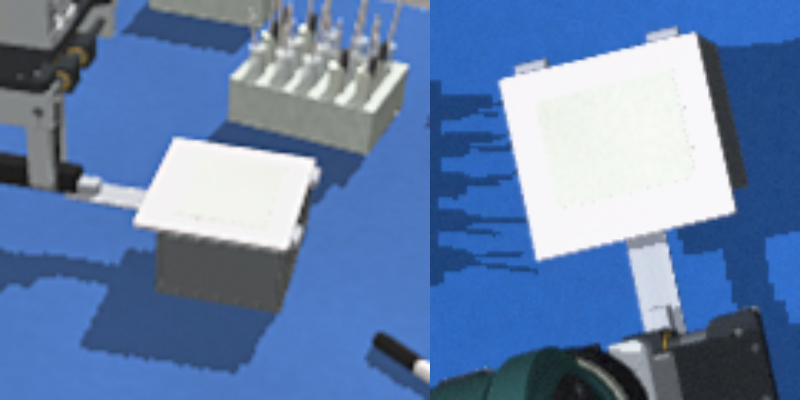

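The blade is under the lid's front edge, near mid-width at about (655,235) in the right crop. I'll raise it along the lid's arc.

play_rows(translation=[[0,0,-0.2],[0,0,-0.2],[-0.02,0,-0.23],[-0.03,0,-0.23],[-0.05,0,-0.22],[-0.07,0,-0.22],[-0.09,0,-0.21],[-0.1,0,-0.2]], twist=[[0,0,0],[0,0,0],[0,0,0],[0,0,0],[0,0,0],[0,0,0],[0,0,0],[0,0,0]], gripper=[-1,-1,-1,-1,-1,-1,-1,-1])

```text
time: 9.65
tool_pos: [0.5297, 0.1957, 0.3103]
ee_rot: [3.141, 0.0, -2.925]
wrist_force: [0.4, 0.4, -1.3]
width: 0.0159
finger_force: 30.0
```

Run:
```python
from h import *
y=np.radians(12.5);ux=np.array([np.cos(y),np.sin(y)]);h=np.array([.718,.2372])
r=np.radians(40);p=h-(.105*np.cos(r)+.103)*ux;delta([*p,.256+.105*np.sin(r)],np.pi+y)
s=snap('scene');t=snap('top')
cv2.imwrite('pics/c5.png',np.hstack([cv2.resize(s[60:210,220:360],(430,400)),cv2.resize(t[150:290,70:200],(370,400))])[:,:,::-1])
```

```text
pos [0.5297 0.1957 0.3103] rpy [ 3.1414e+00  4.0000e-04 -2.9253e+00] q [ 0.25  0.16  1.48  0.    1.5  -1.53] t 9.65 F [ 0.36  0.4  -1.29] w 0.0159 ff 30.0
units [-0.234 -0.005 -0.33 ] twist z -0.02
```

View pics/c5.png

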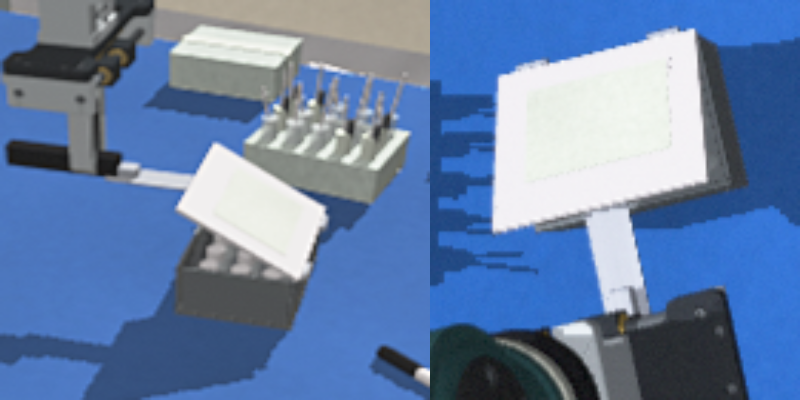

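The lid is open about 30° and the spatula is still level in the grip. I'll continue to about 75°.

play_rows(translation=[[-0.12,0,-0.17],[-0.12,0,-0.17],[-0.16,0,-0.16],[-0.16,0,-0.16],[-0.19,0,-0.13],[-0.19,0,-0.13],[-0.21,0,-0.1],[-0.21,0,-0.1]], twist=[[0,0,0],[0,0,0],[0,0,0],[0,0,0],[0,0,0],[0,0,0],[0,0,0],[0,0,0]], gripper=[-1,-1,-1,-1,-1,-1,-1,-1])

```text
time: 10.55
tool_pos: [0.5833, 0.2074, 0.3547]
ee_rot: [3.141, 0.0, -2.925]
wrist_force: [-0.2, -0.2, -1.2]
width: 0.016
finger_force: 30.0
```

Run:
```python
from h import *
y=np.radians(12.5);ux=np.array([np.cos(y),np.sin(y)]);h=np.array([.718,.2372])
r=np.radians(75);p=h-(.105*np.cos(r)+.103)*ux;delta([*p,.256+.105*np.sin(r)],np.pi+y)
s=snap('scene');t=snap('top')
cv2.imwrite('pics/c6.png',np.hstack([cv2.resize(s[60:210,220:360],(430,400)),cv2.resize(t[150:290,70:200],(370,400))])[:,:,::-1])
```

```text
pos [0.5833 0.2074 0.3547] rpy [ 3.1414e+00  3.0000e-04 -2.9254e+00] q [ 0.25  0.25  1.28  0.    1.61 -1.54] t 10.55 F [-0.24 -0.15 -1.22] w 0.016 ff 30.0
units [-0.195 -0.002 -0.069] twist z -0.02
```

View pics/c6.png

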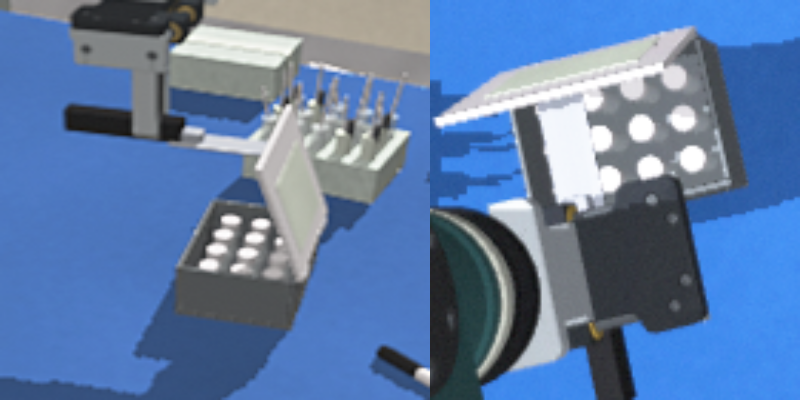

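The lid stands at about 70°, pressed by the blade tip. I'll withdraw straight back, then move to clear desk.

play_rows(translation=[[0.3,0,0],[0.6,0,0],[0.8,0,0],[0.8,0,0],[0.8,0,0],[0.6,0,0],[0.1,-0.4,0],[0,-0.7,0]], twist=[[0,0,0],[0,0,0],[0,0,0],[0,0,0],[0,0,0],[0,0,0],[0,0,0],[0,0,0]], gripper=[-1,-1,-1,-1,-1,-1,-1,-1])

```text
time: 11.45
tool_pos: [0.4345, 0.1303, 0.3548]
ee_rot: [3.141, 0.002, -2.922]
wrist_force: [-0.0, -0.1, -0.7]
width: 0.0155
finger_force: 30.0
```

play_rows(translation=[[0,-0.8,0],[0,-0.8,0],[0,-0.8,0],[0,-0.7,0],[0,-0.3,0.5],[0,0,0.8],[0,0,0.8],[0,0,0]], twist=[[0,0,0],[0,0,0],[0,0,0],[0,0,0],[0,0,0],[0,0,0],[0,0,0],[0,0,0]], gripper=[-1,-1,-1,-1,-1,-1,-1,-1])

```text
time: 12.25
tool_pos: [0.463, -0.0029, 0.2658]
ee_rot: [3.138, -0.009, -2.926]
wrist_force: [-0.0, 0.2, -1.1]
width: 0.0159
finger_force: 30.0
```

Run:
```python
from h import *
delta([.46,.0,.204])
s=snap('scene');t=snap('top')
cv2.imwrite('pics/c7.png',np.hstack([cv2.resize(s[60:260,130:360],(430,400)),cv2.resize(t[150:330,70:300],(370,400))])[:,:,::-1])
```

```text
pos [ 0.463  -0.0029  0.2658] rpy [ 3.1384 -0.009  -2.926 ] q [-0.13 -0.03  1.77 -0.    1.41 -1.92] t 12.25 F [-0.    0.23 -1.09] w 0.0159 ff 30.0
units [0.044 0.083 1.545] twist z None
```

View pics/c7.png

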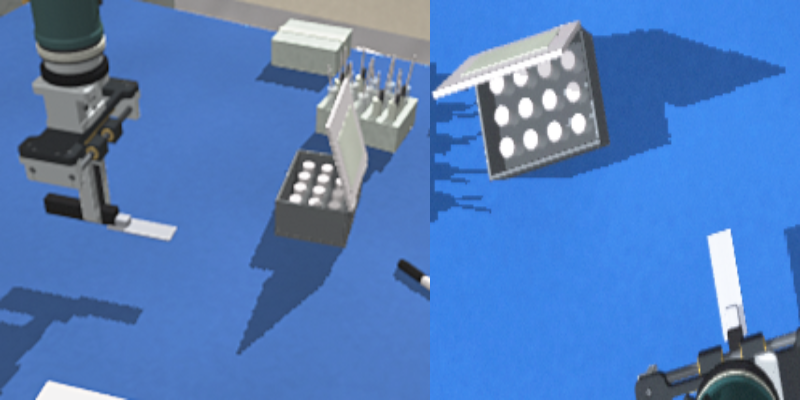

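The lid stays up by itself and the spatula is over clear desk. I'll lower it in small steps.

play_rows(translation=[[0,0,0.5],[0,0,0.5],[0,0,0.3],[0,0,0.1],[0,0,0],[0,0,0]], twist=[[0,0,0],[0,0,0],[0,0,0],[0,0,0],[0,0,0],[0,0,0]], gripper=[-1,-1,-1,-1,-1,-1])

```text
time: 12.95
tool_pos: [0.4655, -0.0029, 0.2156]
ee_rot: [-3.141, 0.002, -2.925]
wrist_force: [0.1, -1.0, -0.7]
width: 0.0159
finger_force: 30.0
```

play_rows(translation=[[0,0,0.12],[0,0,0.1],[0,0,0.07],[0,0,0.02],[0,0,0],[0,0,0]], twist=[[0,0,0],[0,0,0],[0,0,0],[0,0,0],[0,0,0],[0,0,0]], gripper=[-1,-1,-1,-1,-1,-1])

```text
time: 13.55
tool_pos: [0.4649, -0.0029, 0.2027]
ee_rot: [3.142, -0.0, -2.925]
wrist_force: [-2.2, -0.0, 5.5]
width: 0.0158
finger_force: 30.0
```

It has touched down with about 5 N. I'll release slowly and rise.

play_rows(translation=[[0,0,0],[0,0,0],[0,0,0],[0,0,0],[0,0,0],[0,0,0]], twist=[[0,0,0],[0,0,0],[0,0,0],[0,0,0],[0,0,0],[0,0,0]], gripper=[-0.4,-0.2,0,0.2,0.2,0.2])

```text
time: 14.15
tool_pos: [0.4648, -0.0029, 0.2018]
ee_rot: [3.141, -0.0, -2.925]
wrist_force: [-0.5, -0.1, 0.0]
width: 0.056
finger_force: 0.0
```

play_rows(translation=[[0,0,-0.2],[0,0,-0.5],[0,0,-0.8],[0,0,-0.8],[0,0,-0.8],[0,0,-0.5],[0,0,0],[0,0,0]], twist=[[0,0,0],[0,0,0],[0,0,0],[0,0,0],[0,0,0],[0,0,0],[0,0,0],[0,0,0]], gripper=[0.2,0.2,0.2,0.2,0.2,0.2,0.2,0.2])

```text
time: 14.95
tool_pos: [0.4647, -0.0029, 0.3459]
ee_rot: [-3.141, 0.001, -2.925]
wrist_force: [-0.3, 0.7, -1.0]
width: 0.0565
finger_force: 0.0
```

Run:
```python
from h import *
delta([.46,.0,.204])
s=snap('scene');t=snap('wrist')
cv2.imwrite('pics/c8.png',np.hstack([cv2.resize(s[60:260,130:360],(430,400)),cv2.resize(t,(370,280),)[:, :] if 0 else cv2.resize(t,(370,400))])[:,:,::-1])
```

```text
pos [ 0.4647 -0.0029  0.3459] rpy [-3.1415e+00  6.0000e-04 -2.9254e+00] q [-0.13 -0.09  1.66  0.    1.57 -1.92] t 14.95 F [-0.29  0.7  -1.02] w 0.0565 ff 0.0
units [0.102 0.096 3.547] twist z None
```

View pics/c8.png

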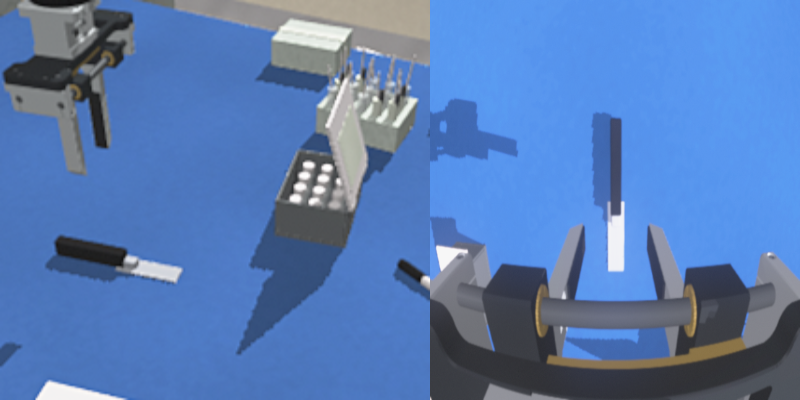

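The spatula lies flat on the desk, the lid stands up at about 70°, and the gripper is clear.

```bash
python3 -c "
from bench import robot
print(robot.close_job())"
```

```text
the job is handed in; nothing more can be done
None
```

I levered the wide case's lid up to about 70° with the spatula, where it stays by itself, then laid the spatula flat on clear desk and handed the job in at about 15 s.

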